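Fit the lamp filter, then hold the photoreactor's lid half open for loading

TASK

With the photoreactor's lid still shut, take the filter with the blue tab out of the filter stand and slide it down into the slot of the lamp housing until it is fully home, and let go of it. Then lift the amber lid to 45 degrees, so that a colleague can load the vials from the front in its shade, and finish while still holding it there with the gripper: it falls shut if let go, and beyond 60 degrees it would no longer shade the eyes, so never raise it that far. Leave the yellow filter and the two vials standing where they are.

Things in the scene. Friction and masses are not known exactly. Their poses are not given: they have to be found in the camera images.
- reactor: Bench photoreactor, fixed to the bench: a white vial chamber 130 (x) x 155 (y) mm with a grey lamp housing 130 x 75 mm joined to its +y side (with a finned heat sink 14 mm deep beyond it); all 110 mm high. Origin: on the bench under the centre of the chamber; z up, front (switch, vents, lid bar) towards -x, lamp housing towards +y. An empty blue 8-well vial rack is fixed inside the chamber.
- slot (a point): Centre of the filter slot's mouth, in the black bezel on top of the lamp housing; 110 mm above the bench, at (0, 105, 110) mm in the reactor's frame, same axes as the reactor. The slot is 69 mm long (x) by 8 mm wide (y); its upper 4 mm flare at 45 degrees to 77 x 16 mm; it goes 73 mm straight down. A filter that is fully home rests with the ends of its head bar on the bezel, its blade 70 mm below the mouth.
- lid (a joint): Hinge of the lid, rad: 0 = shut, flat; grows as the front edge is lifted; stop at 1.3. Nothing holds the lid up: it (about 0.25 kg) falls shut from any angle when let go. 45 degrees = 0.785.
- lid_hinge (a point): Middle of the lid's hinge line, at the rear top edge of the chamber: at (65, 0, 107) mm in the reactor's frame, same axes as the reactor; the hinge line runs along y. The lid is an amber see-through pane in a black frame, 132 mm (x) x 155 mm (y) x 6 mm, mid-plane at the hinge's height when shut, reaching from 2 to 134 mm in front of the hinge line.
- lid_bar (a point): Middle of the steel pull bar on top of the lid: a round bar, 10 mm diameter, 70 mm long along y, on two end posts (10 mm diameter); its centre line is 34 mm above the lid's top face (37 mm above the hinge when shut) and 112 mm in front of the hinge line, so 144 mm above the bench when shut. Its z axis is the lid's normal. It may turn between the fingers while the lid swings.
- filter_blue: Filter cassette with a blue tab and blue glass, about 90 g, loose. It stands upright; origin: centre of the blade's lower edge; z up, x along the blade's width, y through its thickness; turning it half round makes no difference. From below: blade 66 (x) x 6 (y) x 70 (z) mm, dark head bar 84 x 12 x 6 mm (z 70 to 76), blue tab 30 x 12 x 24 mm (z 76 to 100).
- filter_yellow: The same cassette with yellow tab and glass: not wanted, leave it in the stand. Which of the two stands in which slot varies.
- stand: White filter stand, fixed to the bench, 100 (x) x 112 (y) x 30 (z) mm; origin: centre of its underside. Two slots along x at y = +30 and -30 mm, each 69 x 8.5 mm, open at the top, 25 mm deep, so that a filter's lower edge stands 5 mm above the bench.
- vial_1: Capped screw vial, 29 mm diameter, 81 mm high, standing loose on the bench to the right (-y) of the reactor; origin: centre of its underside.
- vial_2: A second such vial beside it.

How it is judged (in metres and radians):
On the way:
1. the blue-tabbed filter is fully home in the lamp housing's slot, let go, with the lid shut (z of filter_blue in the frame of slot below -0.067 m and horizontal distance between filter_blue and slot below 0.004 m and angle between filter_blue's own z axis and vertical below 0.05 rad and contact force between the fingers and filter_blue below 0.1 N and value of joint lid below 0.05 rad), for 0.2 s.
At the end, for the whole second after the job is handed in: The blue-tabbed filter is in the slot, lower edge 67 mm or more below its mouth, within 4 mm of its centre, upright within 0.05 rad, not touched by the fingers; the lid is still, at 45 degrees within 6 (0.68 to 0.89 rad), carried by the fingers (over 0.3 N) and touching no filter or vial (z of filter_blue in the frame of slot below -0.067 m and horizontal distance between filter_blue and slot below 0.004 m and angle between filter_blue's own z axis and vertical below 0.05 rad and value of joint lid between 0.68 and 0.89 rad and velocity of joint lid between -0.05 and 0.05 rad/s and contact force between the fingers and lid above 0.3 N and contact force between each of filter_blue, vial_1, vial_2, filter_yellow and lid below 0.1 N and contact force between the fingers and filter_blue below 0.1 N); the arm keeps its last pose, push and grip.
It fails at once if the lid was raised before the filter was home (value of joint lid above 0.1 rad and z of filter_blue in the frame of slot above -0.067 m).
It fails at once if the lid was raised past 60 degrees (value of joint lid above 1.047 rad).
It fails at once if the yellow filter was moved (over 20 mm) or tipped (distance of filter_yellow from where it was at the start of the episode above 0.02 m or angle between filter_yellow's own z axis and vertical above 0.25 rad).
It fails at once if a vial was moved (over 20 mm) or tipped ((distance of vial_1 from where it was at the start of the episode above 0.02 m or angle between vial_1's own z axis and vertical above 0.25 rad) or (distance of vial_2 from where it was at the start of the episode above 0.02 m or angle between vial_2's own z axis and vertical above 0.25 rad)).
It also fails if it takes over 58 s, if anything falls off the work surface, if the arm or the gripper's body presses on something with over 40 N, if the wrist force passes 120 N, or if a joint passes its speed limit or range.

ROBOT

A 6-joint arm with a two-finger parallel gripper is mounted at the origin on a cart in front of the work surface, level with it; the furniture and walls round the work are solid. World frame = base frame: x ahead of the robot, y to its left, z up, the work surface at z = 0. Lengths are in mm, angles in rad, forces in N, time in s.
With the tool pointing down it reaches from about 275 to 750 mm from the base axis. Payload 10.2 kg.
Tool frame: the origin (TCP) lies on the front face of the gripper's body, between the roots of the fingers; the fingertips stand 73 mm ahead of it and the grasp point (between the pads) lies 54 mm ahead of it; z points along the fingers, y is the line along which they close (so a half turn about z gives the same grasp; the last joint's range is limited). The gripper opens to 85 mm and grips with 20 to 120 N. Pads are 22 mm wide; open, the fingers measure 114 mm over their backs; the gripper's body (76 mm by 85 mm) begins 54 mm behind the grasp point. The pads swing forward as they close: fully open they stand 13 mm farther back than shut.
Start: joints at [-1.52, 0.313, 1.498, -0, 1.331, -0.223], TCP at [141.942, -505.454, 303.894] pointing down, gripper open.
Joint ranges: [-2.94, 2.94], [-0.97, 2.17], [0.19, 2.56], [-1.23, 4.37], [0.02, 3.11], [-2.88, 2.88]. Speed limits (rad/s): [2.39, 2.39, 3.01, 3.14, 3.14, 3.14].

INTERFACE

Orientations are given as a unit quaternion [w, x, y, z].
In Python, from rig import * gives the robot as it stands.
- The arm moves only by the tool step_arm, never from a script. Its argument "plan" is a list of rows, each an object with "offset": the shift along the tool's x, y, z in cm, a list of three; "rot": the turn, a rotation vector about the tool's x, y, z in degrees, a list of three; "gripper": the finger opening in cm, from 0 to 8.54. In form: [{"offset": [x, y, z], "rot": [wx, wy, wz], "gripper": gripper}, ...]. A call has 1 to 12 rows; each row is the pose to reach, as a shift and turn from the pose commanded when the call began, along the tool's axes at that moment; what a row does not reach only later rows make up. A row lasts 1/10 s, in which the tool goes at most 50 mm and 8.59 degrees, less where a joint would pass 70% of its speed; a pose out of reach is approached as far as the arm can. A call with a gripper value outside its range is refused whole. The fingers move at their own pace and stop on an object; "squeeze" is the grip in N (left out, the last holds). Time passes only in rows, so rows that repeat a pose let the fingers close. It gives the time, the measured TCP pose, the force, the opening and the grip force at its end, in the units of the state.
- sense(): the state, without advancing time (a new reading comes with each control period).
- capture(name): name is "scene" or "top" or "wrist"; returns a dict with "color" (480x640x3 uint8, red, green, blue), "depth" (480x640 float32, mm along the optical axis (not along the pixel's ray), 0 where there is no reading), "vertical_fov" (degrees; the focal length in pixels is half the picture's height over the tangent of half this angle, whatever the lens; pixels are square), "cx", "cy" (the principal point, pixels), "rvec" (rotation vector, rad) and "tvec" (3), from world to camera coordinates, as OpenCV has them; the wrist camera has in their place "mount" (4x4, takes a point from camera to tool coordinates, whose origin is the TCP and whose axes are the flange's). Camera axes: x right, y down, z forward; pixel columns grow to the right and rows downward; lengths in mm; the calibration is good to about 2 mm. The wrist camera is an equidistant fisheye: a pixel r from the principal point sees the ray r / f radians off the axis. A picture is of the moment at which its call begins: read the wrist's pose just before it.
- finish_job(): hands the job in; it is judged then, once.
The state is a dict: "time_s": time; "joints": joint angles; "dq": joint speeds; "tau": joint torques, N m; "eef_pos": TCP position; "ee_rot": TCP orientation; "force": force on the tool from outside, world axes, zero at the start; "wrist_torque": the same for the moment, N m; "grip_width": opening from 0.0 (shut) to 1.0 (fully open); "grip_force": force on a finger pad.
Only numpy, scipy, OpenCV 4.12 (cv2) and the standard library are available. Lean on these libraries where they do the work, as an engineer would, in place of code of your own. Each camera call takes 0.05 s, during which the arm holds its last target. There are 200 camera calls.

## Working session

There is one attempt and no reset: what is moved stays moved. The work goes in short steps, Python scripts to look and compute and a tool call to move; the robot and the scene stay as the last step left them, time stands still between calls to the robot, and variables do not carry over. Pictures are saved under pics/ and viewed, at most 10 in all, crops included, and the job is handed in when it is done.

Besides the shell and the picture viewer there is one more tool, called after "Emit:" as name([rows], argument=value, ...), one row to a line, values as JSON. step_arm: Moves the arm, as the interface text tells. Its arguments: {"type":"object","properties":{"plan":{"type":"array"},"squeeze":{"type":"number"}},"required":["plan"]}

```bash
mkdir -p pics
cat > h.py <<'E'
from rig import *
import numpy as np, cv2
from scipy.spatial.transform import Rotation as R
def grab(n):
    s=sense(); c=capture(n); c['s']=s; return c
def save(c,f): cv2.imwrite('pics/'+f,c['color'][:,:,::-1])
def foc(c): return 240/np.tan(np.radians(c['vertical_fov'])/2)
def pose(c):
    Rm=cv2.Rodrigues(np.array(c['rvec'],float))[0]; return Rm,np.array(c['tvec'],float).ravel()
def cloud(c):
    f=foc(c);v,u=np.mgrid[:480,:640];d=c['depth'].astype(float)
    P=np.stack([(u-c['cx'])/f*d,(v-c['cy'])/f*d,d],-1);Rm,t=pose(c)
    return (P-t)@Rm
E
python3 - <<'E'
from h import *
a=grab('scene');b=grab('top')
im=np.vstack([a['color'],b['color']])
save(a,'s0.png');save(b,'t0.png')
for c in(a,b):
  Rm,t=pose(c);print(foc(c),c['cx'],c['cy'],-Rm.T@t,Rm[2])
print(sense())
E
```

```text
487.2054836231659 323.9905410358144 239.52758557203904 [ 960.80414153 -188.7784251   950.44977   ] [-0.424484    0.18772812 -0.8857604 ]
497.4856857930344 315.4576740037162 232.74474894488145 [ 455.11469215  -19.94278249 1015.63932801] [ 0.11167688  0.01502615 -0.99363096]
{'time_s': 0.1, 'joints': array([-1.52041184e+00,  3.13367499e-01,  1.49831987e+00,  3.37073362e-05,
        1.33100179e+00, -2.23393268e-01]), 'dq': array([ 0.00114791, -0.00043895, -0.00047943,  0.00041925,  0.00027925,
        0.00135195]), 'tau': array([ 2.40151829e-03, -4.12902868e+01, -2.60146236e+01, -1.80509237e-04,
        3.00430067e-03, -6.16397216e-06]), 'eef_pos': array([ 141.93501461, -505.30798606,  303.42136847]), 'ee_rot': array([-5.44789721e-04,  9.90645737e-01,  1.36457766e-01,  6.36752765e-05]), 'force': array([-1.05525482,  0.33318773, -0.38047899]), 'wrist_torque': array([-0.00418453,  0.00704958,  0.03118039]), 'grip_force': 0.0, 'grip_width': 1.0003884826321987}
```

View pics/s0.png

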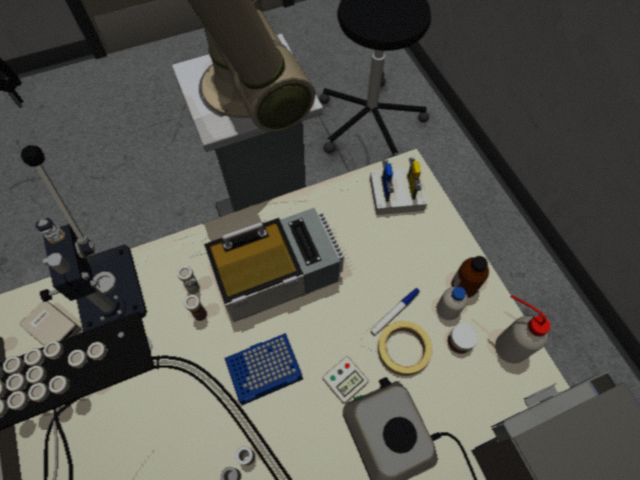

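View pics/t0.png

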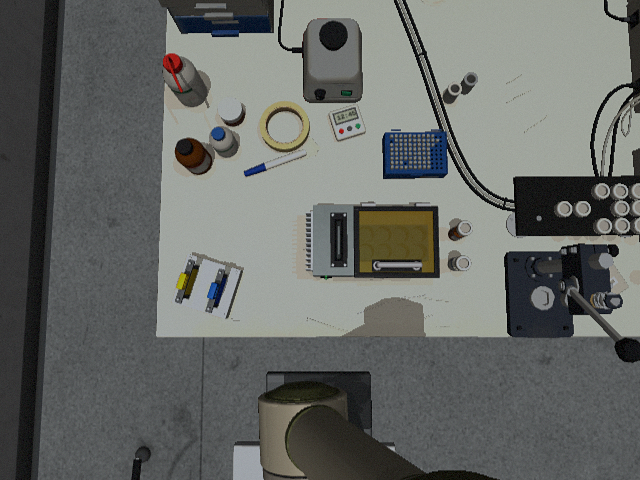

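The scene view shows the reactor at about (270,255) and the stand at (398,188), with the blue filter left of the yellow one. In the top view the blue tab is at (214,290), the yellow at (182,281), the bezel at (338,240), the lid bar at (397,266) and the vials at (460,228) and (459,262).

```bash
cat > m.py <<'E'
from h import *
b=grab('top');P=cloud(b);hsv=cv2.cvtColor(b['color'],cv2.COLOR_RGB2HSV);Rm,t=pose(b);C=-Rm.T@t;f=foc(b)
def cast(uv,z):
    r=Rm.T@np.array([(uv[0]-b['cx'])/f,(uv[1]-b['cy'])/f,1]);return C+r*(z-C[2])/r[2]
def rect(m,z,name,ox,oy):
    m=m.astype(np.uint8);cs=cv2.findContours(m,cv2.RETR_EXTERNAL,cv2.CHAIN_APPROX_NONE)[0]
    c=max(cs,key=cv2.contourArea)[:,0,:]
    w=np.array([cast(p+[ox,oy],z)[:2] for p in c],np.float32)
    print(name,cv2.minAreaRect(w),len(c))
def win(x0,x1,y0,y1):
    m=np.zeros((480,640),bool);m[y0:y1,x0:x1]=1;return m
H,S,V=[hsv[...,i].astype(int) for i in range(3)];Z=P[...,2]
W=win(170,250,245,325)
rect(W&(abs(H-110)<15)&(S>130)&(Z>88),105,'bluetab top',160*0,0)
rect(W&(Z>15)&(Z<45),30,'stand',0,0)
for nm,m in(('blue',W&(abs(H-110)<15)&(S>130)),('yel',W&(abs(H-28)<10)&(S>150)&(V>80))):
    q=P[m];print(nm,len(q),np.median(q,0),q[q[:,2]>92].mean(0),(q[:,2]>92).sum())
W2=win(300,445,195,285)
rect(W2&(Z>95)&(Z<120),110,'reactor top',0,0)
rect(win(325,352,205,275)&(V<70)&(Z>20),110,'bezel',0,0)
m=W2&(Z>128)&(Z<165);print('bar',m.sum());rect(m,149,'bar',0,0)
for nm,w in(('v1',win(445,480,215,240)),('v2',win(445,480,250,275))):
    q=P[w&(Z>70)];print(nm,q.mean(0),len(q))
big=cv2.resize(b['color'][190:290,160:450],None,fx=2.7,fy=2.7,interpolation=cv2.INTER_CUBIC)
cv2.imwrite('pics/c0.png',big[:,:,::-1])
E
python3 m.py
```

```text
bluetab top ((452.3448486328125, 180.83079528808594), (14.563740730285645, 29.57936668395996), 72.54473114013672) 40
stand ((461.2483215332031, 210.3625946044922), (114.58470153808594, 100.15193939208984), 72.92859649658203) 275
blue 245 [452.78694777 181.31309459  91.36239499] [452.39132281 181.71936717 103.49603642] 121
yel 119 [469.42949129 239.07159468 104.29575064] [469.5429934  239.46586421 103.6490046 ] 114
reactor top ((543.7620239257812, -108.78565979003906), (243.16893005371094, 135.8269805908203), 89.75670623779297) 443
bezel ((544.6396484375, -48.31233215332031), (31.005128860473633, 97.37429809570312), 89.86905670166016) 149
bar 238
bar ((496.5552062988281, -151.80172729492188), (79.76602935791016, 8.679585456848145), 89.8620376586914) 97
v1 [ 570.02962029 -283.09908692   92.43314091] 207
v2 [ 500.75810691 -275.285049     92.20310315] 210
```

View pics/c0.png

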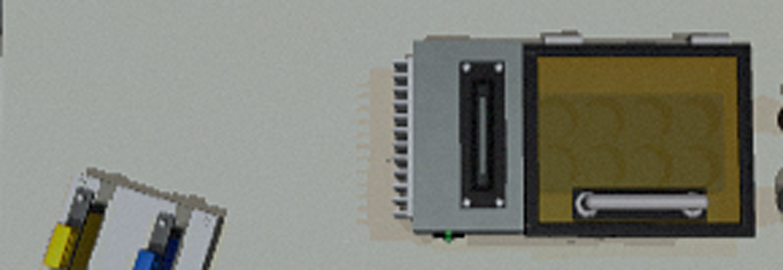

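The crop shows the slot as a dark line along x at (482,135) within the bezel, and the bar at (640,203). The reactor's yaw is about 0, and the stand's is about -17°.

```bash
cat >> h.py <<'E'
def goto(p,yaw,tilt=0):
    """offset cm / rot deg to a TCP position, tool down, tool x at yaw deg; tilt deg = top of tool leaning to world +x"""
    s=sense();q=s['ee_rot'];R0=R.from_quat([q[1],q[2],q[3],q[0]])
    Rt=R.from_euler('y',tilt,degrees=True)*R.from_euler('z',yaw,degrees=True)*R.from_euler('x',180,degrees=True)
    print('offset',np.round(R0.inv().apply(np.array(p)-s['eef_pos'])/10,2),'rot',np.round((R0.inv()*Rt).as_rotvec(degrees=True),2),'t',s['time_s'])
E
python3 -c "
from h import *
goto([452.4,181.2,250],-17.2)"
```

```text
offset [ 48.45 -57.7    5.41] rot [-0.06  0.   32.89] t 0.15
```

Emit:
step_arm([
  {"offset":[16,-19,0],"rot":[0,0,16],"gripper":4},
  {"offset":[16,-19,0],"rot":[0,0,16],"gripper":4},
  {"offset":[16,-19,0],"rot":[0,0,16],"gripper":4},
  {"offset":[16,-19,0],"rot":[0,0,16],"gripper":4},
  {"offset":[32,-38,0],"rot":[0,0,32.9],"gripper":4},
  {"offset":[32,-38,0],"rot":[0,0,32.9],"gripper":4},
  {"offset":[32,-38,0],"rot":[0,0,32.9],"gripper":4},
  {"offset":[32,-38,0],"rot":[0,0,32.9],"gripper":4},
  {"offset":[32,-38,0],"rot":[0,0,32.9],"gripper":4},
  {"offset":[32,-38,0],"rot":[0,0,32.9],"gripper":4},
  {"offset":[32,-38,0],"rot":[0,0,32.9],"gripper":4},
  {"offset":[32,-38,0],"rot":[0,0,32.9],"gripper":4},
])

```text
time_s: 1.35
eef_pos: [347.5, -51.6, 303.8]
ee_rot: [-0.0, 0.989, -0.148, -0.0]
force: [0.1, -0.3, 0.2]
grip_width: 0.471
grip_force: 0.0
```

```bash
python3 -c "
from h import *
goto([452.4,181.2,250],-17.2)"
```

```text
offset [  3.24 -25.33   5.38] rot [-0.    0.01  0.22] t 1.35
```

Emit:
step_arm([
  {"offset":[3.2,-25.3,4.4],"rot":[0,0,0.2],"gripper":4},
  {"offset":[3.2,-25.3,4.4],"rot":[0,0,0.2],"gripper":4},
  {"offset":[3.2,-25.3,4.4],"rot":[0,0,0.2],"gripper":4},
  {"offset":[3.2,-25.3,4.4],"rot":[0,0,0.2],"gripper":4},
  {"offset":[3.2,-25.3,4.4],"rot":[0,0,0.2],"gripper":4},
  {"offset":[3.2,-25.3,4.4],"rot":[0,0,0.2],"gripper":4},
  {"offset":[3.2,-25.3,4.4],"rot":[0,0,0.2],"gripper":4},
  {"offset":[3.2,-25.3,4.4],"rot":[0,0,0.2],"gripper":4},
  {"offset":[3.2,-25.3,4.4],"rot":[0,0,0.2],"gripper":4},
])

```text
time_s: 2.25
eef_pos: [452.7, 177.5, 260.4]
ee_rot: [0.0, 0.988, -0.152, 0.0]
force: [0.3, -0.5, -0.1]
grip_width: 0.467
grip_force: 0.0
```

```bash
cat >> h.py <<'E'
def wcloud(c):
    """world points of the wrist fisheye pixels, from depth"""
    f=foc(c);v,u=np.mgrid[:480,:640].astype(float);x=u-c['cx'];y=v-c['cy'];r=np.hypot(x,y)+1e-9;th=r/f
    d=c['depth'].astype(float);k=np.tan(np.minimum(th,1.5))/r*d
    P=np.stack([x*k,y*k,d],-1);M=np.array(c['mount']);P=P@M[:3,:3].T+M[:3,3]
    q=c['s']['ee_rot'];return R.from_quat([q[1],q[2],q[3],q[0]]).apply(P.reshape(-1,3)).reshape(P.shape)+c['s']['eef_pos']
E
python3 - <<'E'
from h import *
c=grab('wrist');save(c,'w1.png');P=wcloud(c);h=cv2.cvtColor(c['color'],cv2.COLOR_RGB2HSV).astype(int)
m=(abs(h[...,0]-110)<15)&(h[...,1]>130)&(P[...,2]>94)&(P[...,2]<115)
m=cv2.morphologyEx(m.astype(np.uint8),cv2.MORPH_OPEN,np.ones((3,3)))>0
q=P[m];print(len(q),np.median(q,0),cv2.minAreaRect(q[:,:2].astype(np.float32)))
print(c['s']['eef_pos'],c['mount'])
m=(abs(h[...,0]-28)<10)&(h[...,1]>130)&(P[...,2]>94)&(P[...,2]<115);q=P[m];print(len(q),np.median(q,0))
E
```

```text
861 [455.8399691  183.45098787 103.8273215 ] ((454.401611328125, 184.16932678222656), (12.397786140441895, 29.64453125), 72.6899185180664)
[452.71136512 177.50233163 260.3604716 ] [[ 1.91694497e-03 -9.51207702e-01 -3.08545349e-01  8.02085680e+01]
 [ 9.99998122e-01  1.73572625e-03  8.61802619e-04 -9.32081824e-01]
 [-2.84203028e-04 -3.08546422e-01  9.51209243e-01 -6.91829889e+01]
 [ 0.00000000e+00  0.00000000e+00  0.00000000e+00  1.00000000e+00]]
1444 [482.20353633 235.19636944 104.56391676]
```

View pics/w1.png

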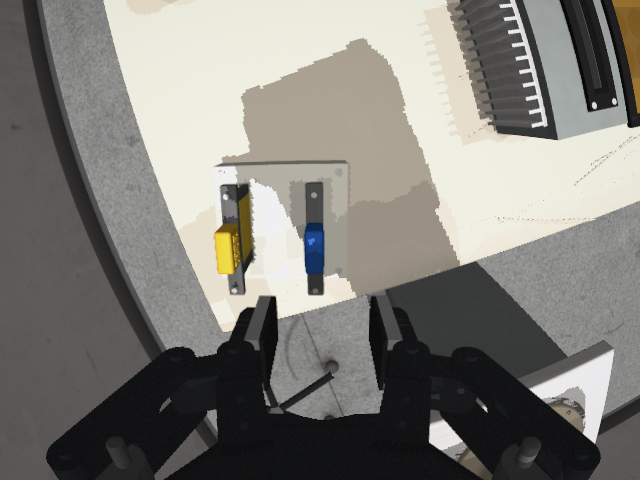

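The wrist view shows the blue tab at (314,248), nearly centred between the fingers, and the yellow one clear at (228,248).

```bash
python3 -c "
from h import *
goto([453.8,183.2,151],-17.2)"
```

```text
offset [-0.07 -0.56 10.94] rot [-0.01 -0.04 -0.33] t 2.3
```

Emit:
step_arm([
  {"offset":[0,-0.55,3],"rot":[0,0,0],"gripper":4},
  {"offset":[-0.05,-0.55,6],"rot":[0,0,0],"gripper":4},
  {"offset":[-0.05,-0.55,8],"rot":[0,0,0],"gripper":4},
  {"offset":[-0.05,-0.55,9.5],"rot":[0,0,0],"gripper":4},
  {"offset":[-0.05,-0.55,10.9],"rot":[0,0,0],"gripper":4},
  {"offset":[-0.05,-0.55,10.9],"rot":[0,0,0],"gripper":4},
  {"offset":[-0.05,-0.55,10.9],"rot":[0,0,0],"gripper":4},
])

```text
time_s: 3.0
eef_pos: [454.1, 184.0, 151.6]
ee_rot: [-0.0, 0.988, -0.152, 0.0]
force: [0.2, -0.1, 1.4]
grip_width: 0.466
grip_force: 0.0
```

Emit:
step_arm([
  {"offset":[0,0,0],"rot":[0,0,0],"gripper":0.8},
  {"offset":[0,0,0],"rot":[0,0,0],"gripper":0.8},
  {"offset":[0,0,0],"rot":[0,0,0],"gripper":0.8},
  {"offset":[0,0,0],"rot":[0,0,0],"gripper":0.8},
  {"offset":[0,0,0],"rot":[0,0,0],"gripper":0.8},
  {"offset":[0,0,0],"rot":[0,0,0],"gripper":0.8},
  {"offset":[0,0,0],"rot":[0,0,0],"gripper":0.8},
  {"offset":[0,0,0],"rot":[0,0,0],"gripper":0.8},
], squeeze=30)

```text
time_s: 3.8
eef_pos: [454.3, 184.4, 151.8]
ee_rot: [-0.0, 0.988, -0.151, 0.001]
force: [-0.9, -0.5, 7.7]
grip_width: 0.133
grip_force: 32.6
```

Emit:
step_arm([
  {"offset":[0,0,-1],"rot":[0,0,0],"gripper":0.8},
  {"offset":[0,0,-2],"rot":[0,0,0],"gripper":0.8},
  {"offset":[0,0,-4],"rot":[0,0,0],"gripper":0.8},
  {"offset":[0,0,-7],"rot":[0,0,0],"gripper":0.8},
  {"offset":[0,0,-10],"rot":[0,0,0],"gripper":0.8},
  {"offset":[0,0,-13],"rot":[0,0,0],"gripper":0.8},
  {"offset":[0,0,-14],"rot":[0,0,0],"gripper":0.8},
  {"offset":[0,0,-14],"rot":[0,0,0],"gripper":0.8},
])

```text
time_s: 4.6
eef_pos: [454.0, 184.6, 291.9]
ee_rot: [-0.0, 0.988, -0.151, 0.001]
force: [0.4, 0.7, -1.7]
grip_width: 0.134
grip_force: 31.6
```

```bash
python3 -c "
from h import *
print(sense()['eef_pos'],sense()['force'])
goto([544.5,-10,292],0)"
```

```text
[454.03065895 184.60497364 291.93176217] [ 0.36061538  0.71522771 -1.74440765]
offset [1.445e+01 1.586e+01 1.000e-02] rot [ -0.05  -0.14 -17.41] t 4.6
```

Emit:
step_arm([
  {"offset":[4.0,4.5,0],"rot":[0,0,-6],"gripper":0.8},
  {"offset":[7,8,0],"rot":[0,0,-12],"gripper":0.8},
  {"offset":[10,11,0],"rot":[0,0,-17.3],"gripper":0.8},
  {"offset":[13,14,0],"rot":[0,0,-17.3],"gripper":0.8},
  {"offset":[14.4,15.9,0],"rot":[0,0,-17.3],"gripper":0.8},
  {"offset":[14.4,15.9,0],"rot":[0,0,-17.3],"gripper":0.8},
  {"offset":[14.4,15.9,0],"rot":[0,0,-17.3],"gripper":0.8},
  {"offset":[14.4,15.9,0],"rot":[0,0,-17.3],"gripper":0.8},
])

```text
time_s: 5.4
eef_pos: [543.2, -9.4, 290.1]
ee_rot: [-0.0, 1.0, -0.001, -0.001]
force: [0.5, -0.6, -1.1]
grip_width: 0.131
grip_force: 31.6
```

Run:
```python
from h import *
c=grab('wrist');save(c,'w2.png');P=wcloud(c);np.savez('w2.npz',P=P,col=c['color'],eef=c['s']['eef_pos'])
print(c['s']['eef_pos'],c['s']['ee_rot'])
```

```text
[543.2476081   -9.35618908 290.11311518] [-2.97494408e-04  9.99999542e-01 -5.05477536e-04 -7.56267669e-04]
```

View pics/w2.png

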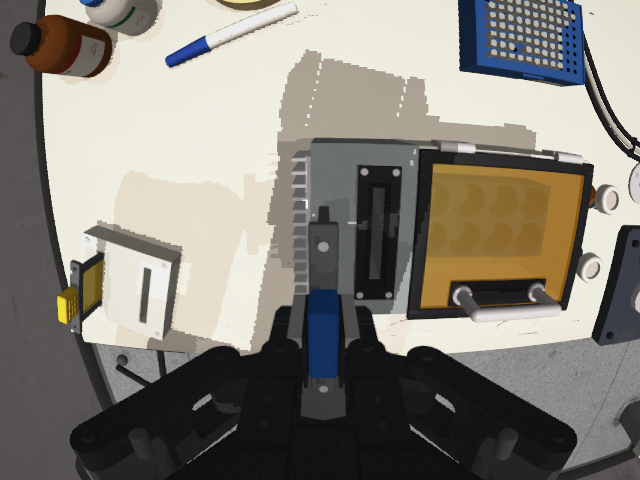

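The wrist view shows the filter gripped upright, with its tab at (322,335). The slot lies beside it, spanning about (378,185) to (377,292) inside the bezel.

Run:
```python
from h import *
z=np.load('w2.npz');P=z['P'];h=cv2.cvtColor(z['col'],cv2.COLOR_RGB2HSV).astype(int);Z=P[...,2]
u,v=np.meshgrid(np.arange(640),np.arange(480))
print('mouth z',np.median(Z[(abs(u-350)<4)&(v>180)&(v<210)]))
def rect(m,n):
    m=cv2.morphologyEx(m.astype(np.uint8),cv2.MORPH_OPEN,np.ones((3,3)))
    cs=cv2.findContours(m,cv2.RETR_EXTERNAL,cv2.CHAIN_APPROX_NONE)[0]
    c=max(cs,key=cv2.contourArea)[:,0];q=P[c[:,1],c[:,0]];print(n,cv2.minAreaRect(q[:,:2].astype(np.float32)),np.median(q[:,2]),c.min(0),c.max(0))
W=(u>345)&(u<410)&(v>155)&(v<312)
rect(W&(h[...,2]<60)&(Z>100),'bezel')
rect(W&(u>355)&(u<395)&(v>175)&(v<297)&(Z<107),'slot depth')
for k in (30,35,45): rect((u>364)&(u<392)&(v>175)&(v<297)&(h[...,2]>k),'slot lit%d'%k)
b=(abs(h[...,0]-110)<15)&(h[...,1]>130)&(u>300)&(u<345)&(v>280)&(v<385)
q=P[b];zt=np.percentile(q[:,2],[5,50,95]);print('tab z',zt)
rect(b,'tab');rect(b&(Z>zt[1]-4),'tabtop')
# head bar front part: dark, u 305-342, v 215-285
m=(u>308)&(u<338)&(v>222)&(v<285);q=P[m];
for y0 in range(222,286,12):
    r=P[y0,310:336];print(y0,np.round(np.nanmedian(r,0),1))
```

```text
mouth z 105.16432863660086
bezel ((561.15869140625, -44.75624084472656), (136.46240234375, 47.02083206176758), 10.771100997924805) 108.95542413092757 [354 166] [401 299]
slot depth ((545.952392578125, -47.63377380371094), (11.773030281066895, 72.82872009277344), 89.8779296875) 106.09399669232681 [367 185] [387 281]
slot lit30 ((570.585693359375, -39.96153259277344), (120.00374603271484, 27.94165802001953), 17.161087036132812) 103.59765980520635 [369 187] [384 278]
slot lit35 ((570.4779663085938, -39.994808197021484), (120.22926330566406, 27.94165802001953), 17.161087036132812) 101.47178531540814 [369 188] [384 278]
slot lit45 ((544.744384765625, -49.04157257080078), (7.398661136627197, 68.58547973632812), 88.116943359375) 95.66558869191428 [370 188] [383 278]
tab z [224.61783539 242.01578338 243.29526947]
tab ((335.15985107421875, 1.8433589935302734), (14.309496879577637, 447.1168212890625), 86.91875457763672) 241.48466741605807 [307 289] [339 377]
tabtop ((543.0403442382812, -8.820115089416504), (11.82840633392334, 30.904977798461914), 89.5354995727539) 241.70195303827418 [307 310] [339 377]
222 [584.8  -8.7 214.6]
234 [580.9  -8.7 218.3]
246 [576.   -8.7 218.9]
258 [570.6  -8.7 218.1]
270 [565.4  -8.9 218.3]
282 [560.   -8.7 218.3]
```

```bash
python3 -c "
from h import *
print(sense()['eef_pos'],sense()['dq'].round(3))
goto([545.4,-48.5,266],0)"
```

```text
[543.31848255  -9.27655322 290.4185186 ] [ 0.002 -0.004 -0.008 -0.001  0.001 -0.003]
offset [0.21 3.92 2.44] rot [-0.02  0.05 -0.04] t 5.45
```

Emit:
step_arm([
  {"offset":[0.2,2,0],"rot":[0,0,0],"gripper":0.8},
  {"offset":[0.2,3.9,0],"rot":[0,0,0],"gripper":0.8},
  {"offset":[0.2,3.9,1.5],"rot":[0,0,0],"gripper":0.8},
  {"offset":[0.2,3.9,2.4],"rot":[0,0,0],"gripper":0.8},
  {"offset":[0.2,3.9,2.4],"rot":[0,0,0],"gripper":0.8},
  {"offset":[0.2,3.9,2.4],"rot":[0,0,0],"gripper":0.8},
  {"offset":[0.2,3.9,2.4],"rot":[0,0,0],"gripper":0.8},
  {"offset":[0.2,3.9,2.4],"rot":[0,0,0],"gripper":0.8},
])

```text
time_s: 6.25
eef_pos: [545.7, -49.1, 267.4]
ee_rot: [0.0, 1.0, -0.001, 0.0]
force: [-0.1, -0.5, -0.7]
grip_width: 0.135
grip_force: 31.5
```

```bash
python3 -c "
from h import *
print(sense()['eef_pos'],sense()['force'])
goto([545.4,-48.5,252],0)"
```

```text
[545.74816452 -49.06952206 267.41063041] [-0.11797672 -0.51068577 -0.69457438]
offset [-0.04 -0.06  1.54] rot [ 0.01 -0.05 -0.09] t 6.25
```

Emit:
step_arm([
  {"offset":[-0.04,-0.05,0.5],"rot":[0,0,0],"gripper":0.8},
  {"offset":[-0.04,-0.05,1.0],"rot":[0,0,0],"gripper":0.8},
  {"offset":[-0.04,-0.05,1.3],"rot":[0,0,0],"gripper":0.8},
  {"offset":[-0.04,-0.05,1.6],"rot":[0,0,0],"gripper":0.8},
  {"offset":[-0.04,-0.05,1.6],"rot":[0,0,0],"gripper":0.8},
])

```text
time_s: 6.75
eef_pos: [545.1, -48.6, 250.4]
ee_rot: [-0.0, 1.0, -0.001, -0.0]
force: [0.2, 1.5, -1.8]
grip_width: 0.135
grip_force: 31.5
```

Emit:
step_arm([
  {"offset":[0,0,0.4],"rot":[0,0,0],"gripper":0.8},
  {"offset":[0,0,0.8],"rot":[0,0,0],"gripper":0.8},
  {"offset":[0,0,1.2],"rot":[0,0,0],"gripper":0.8},
  {"offset":[0,0,1.6],"rot":[0,0,0],"gripper":0.8},
  {"offset":[0,0,1.6],"rot":[0,0,0],"gripper":0.8},
])

```text
time_s: 7.25
eef_pos: [545.0, -48.7, 234.1]
ee_rot: [-0.0, 1.0, -0.001, -0.001]
force: [-0.3, 1.9, -1.8]
grip_width: 0.131
grip_force: 31.4
```

Sliding in freely.

Emit:
step_arm([
  {"offset":[0,0,0.5],"rot":[0,0,0],"gripper":0.8},
  {"offset":[0,0,1.0],"rot":[0,0,0],"gripper":0.8},
  {"offset":[0,0,1.5],"rot":[0,0,0],"gripper":0.8},
  {"offset":[0,0,2.0],"rot":[0,0,0],"gripper":0.8},
  {"offset":[0,0,2.5],"rot":[0,0,0],"gripper":0.8},
  {"offset":[0,0,3.0],"rot":[0,0,0],"gripper":0.8},
  {"offset":[0,0,3.5],"rot":[0,0,0],"gripper":0.8},
  {"offset":[0,0,3.5],"rot":[0,0,0],"gripper":0.8},
])

```text
time_s: 8.05
eef_pos: [544.9, -48.7, 198.9]
ee_rot: [-0.0, 1.0, -0.001, -0.001]
force: [0.8, 3.1, -3.5]
grip_width: 0.133
grip_force: 31.3
```

Emit:
step_arm([
  {"offset":[0,0,0.3],"rot":[0,0,0],"gripper":0.8},
  {"offset":[0,0,0.6],"rot":[0,0,0],"gripper":0.8},
  {"offset":[0,0,0.9],"rot":[0,0,0],"gripper":0.8},
  {"offset":[0,0,0.9],"rot":[0,0,0],"gripper":0.8},
])

```text
time_s: 8.45
eef_pos: [545.1, -48.7, 190.4]
ee_rot: [-0.0, 1.0, -0.001, -0.0]
force: [0.4, 3.8, -3.2]
grip_width: 0.133
grip_force: 31.4
```

Emit:
step_arm([
  {"offset":[0,0,0.15],"rot":[0,0,0],"gripper":0.8},
  {"offset":[0,0,0.25],"rot":[0,0,0],"gripper":0.8},
  {"offset":[0,0,0.25],"rot":[0,0,0],"gripper":0.8},
])

```text
time_s: 8.75
eef_pos: [545.2, -48.8, 188.3]
ee_rot: [-0.0, 1.0, -0.001, -0.0]
force: [0.9, 4.2, -1.2]
grip_width: 0.133
grip_force: 31.8
```

Emit:
step_arm([
  {"offset":[0,0,0.1],"rot":[0,0,0],"gripper":0.8},
  {"offset":[0,0,0.2],"rot":[0,0,0],"gripper":0.8},
  {"offset":[0,0,0.2],"rot":[0,0,0],"gripper":0.8},
])

```text
time_s: 9.05
eef_pos: [545.3, -48.7, 186.7]
ee_rot: [0.0, 1.0, -0.001, 0.0]
force: [-1.1, 5.7, 4.8]
grip_width: 0.133
grip_force: 32.4
```

Contact is felt, so I release and back straight up.

Emit:
step_arm([
  {"offset":[0,0,0],"rot":[0,0,0],"gripper":4},
  {"offset":[0,0,0],"rot":[0,0,0],"gripper":4},
  {"offset":[0,0,0],"rot":[0,0,0],"gripper":4},
  {"offset":[0,0,0],"rot":[0,0,0],"gripper":4},
  {"offset":[0,0,0],"rot":[0,0,0],"gripper":4},
  {"offset":[0,0,-3],"rot":[0,0,0],"gripper":4},
  {"offset":[0,0,-6],"rot":[0,0,0],"gripper":4},
  {"offset":[0,0,-10],"rot":[0,0,0],"gripper":4},
  {"offset":[0,0,-10],"rot":[0,0,0],"gripper":4},
  {"offset":[0,0,-10],"rot":[0,0,0],"gripper":4},
])

```text
time_s: 10.05
eef_pos: [545.3, -48.8, 286.8]
ee_rot: [0.0, 1.0, -0.001, 0.001]
force: [-0.2, 0.4, -0.2]
grip_width: 0.471
grip_force: 0.0
```

Run:
```python
from h import *
c=grab('wrist');save(c,'w3.png');P=wcloud(c);h=cv2.cvtColor(c['color'],cv2.COLOR_RGB2HSV).astype(int);Z=P[...,2]
b=(abs(h[...,0]-110)<15)&(h[...,1]>130)&(Z>100)&(np.hypot(P[...,0]-545,P[...,1]+48)<60)
q=P[b];zt=np.percentile(q[:,2],90);t=q[q[:,2]>zt-4];print('tab',zt,cv2.minAreaRect(t[:,:2].astype(np.float32)))
r=P[(abs(P[...,0]-496)<40)&(abs(P[...,1]+152)<60)&(Z>132)&(Z<160)]
print('bar',len(r),cv2.minAreaRect(r[:,:2].astype(np.float32)),np.percentile(r[:,2],90))
print(sense()['eef_pos'],sense()['force']);goto([496.5,-152,255],90)
```

```text
tab 139.74724307892777 ((545.7258911132812, -48.21994400024414), (11.854787826538086, 29.308629989624023), 89.51610565185547)
bar 1579 ((499.5355529785156, -151.37081909179688), (79.1728515625, 10.021632194519043), 89.6366195678711) 148.37642686743303
[544.9856849  -48.78938856 285.72598533] [-0.44484282  0.24824572 -1.11762916]
offset [-4.83 10.33  3.08] rot [-5.000e-02  3.000e-02 -9.011e+01] t 10.1
```

View pics/w3.png

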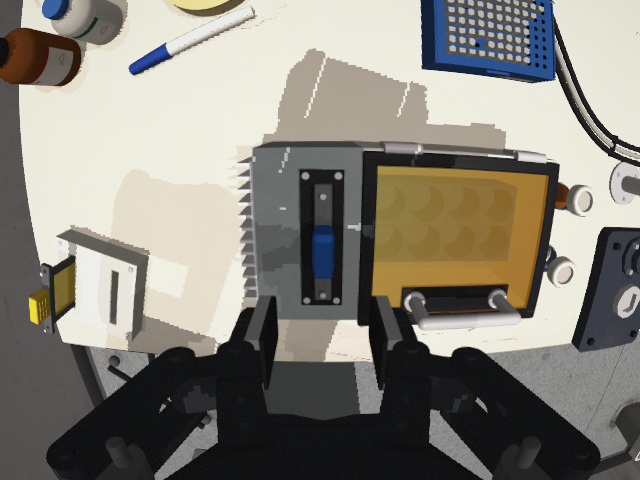

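The filter is home, with its tab top at 139.7 mm and at (323,248). The lid is shut, with its bar at about (462,315).

Emit:
step_arm([
  {"offset":[-1,2,0],"rot":[0,0,-8.5],"gripper":4},
  {"offset":[-2,4,0],"rot":[0,0,-17],"gripper":4},
  {"offset":[-3,6,0],"rot":[0,0,-25.5],"gripper":4},
  {"offset":[-4,8,0],"rot":[0,0,-34],"gripper":4},
  {"offset":[-4.6,10.3,0],"rot":[0,0,-42.5],"gripper":4},
  {"offset":[-4.6,10.3,0],"rot":[0,0,-51],"gripper":4},
  {"offset":[-4.6,10.3,1],"rot":[0,0,-59],"gripper":4},
  {"offset":[-4.6,10.3,2],"rot":[0,0,-67],"gripper":4},
  {"offset":[-4.6,10.3,3],"rot":[0,0,-75],"gripper":4},
  {"offset":[-4.6,10.3,3],"rot":[0,0,-83],"gripper":4},
  {"offset":[-4.6,10.3,3],"rot":[0,0,-90.1],"gripper":4},
  {"offset":[-4.6,10.3,3],"rot":[0,0,-90.1],"gripper":4},
])

```text
time_s: 11.3
eef_pos: [498.7, -151.6, 255.1]
ee_rot: [-0.001, 0.707, 0.707, -0.0]
force: [0.4, 0.2, 0.2]
grip_width: 0.465
grip_force: 0.0
```

Run:
```python
from h import *
c=grab('wrist');save(c,'w4.png');P=wcloud(c);Z=P[...,2]
r=P[(abs(P[...,0]-498)<18)&(abs(P[...,1]+152)<45)&(Z>132)&(Z<160)]
print('bar',len(r),cv2.minAreaRect(r[:,:2].astype(np.float32)),np.percentile(r[:,2],90))
print(sense()['eef_pos']);goto([498.5,-152,198],90)
```

```text
bar 2645 ((498.3721618652344, -151.30087280273438), (79.24697875976562, 10.232279777526855), 89.88359069824219) 148.50661441797018
[ 498.73656958 -151.59952394  255.30896636]
offset [-0.05 -0.01  5.73] rot [-0.11 -0.06 -0.17] t 11.35
```

View pics/w4.png

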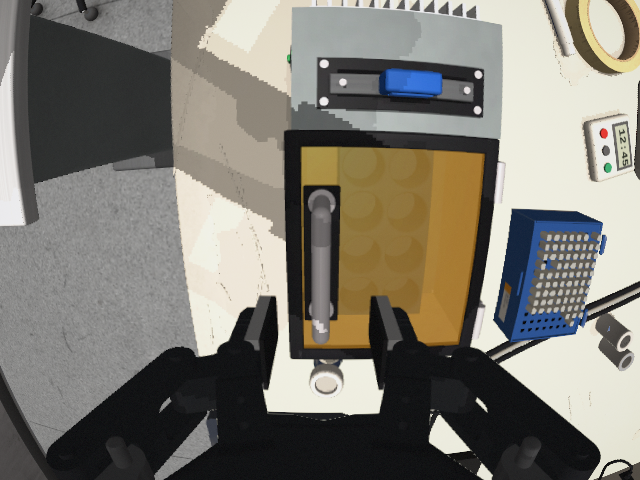

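The bar at (321,265) is centred between the fingers and the filter sits seated at (410,82). I descend and grip.

Emit:
step_arm([
  {"offset":[0,0,2],"rot":[0,0,0],"gripper":4},
  {"offset":[0,0,4],"rot":[0,0,0],"gripper":4},
  {"offset":[0,0,5.2],"rot":[0,0,0],"gripper":4},
  {"offset":[0,0,5.7],"rot":[0,0,0],"gripper":4},
  {"offset":[0,0,5.7],"rot":[0,0,0],"gripper":4},
  {"offset":[0,0,5.7],"rot":[0,0,0],"gripper":0.6},
  {"offset":[0,0,5.7],"rot":[0,0,0],"gripper":0.6},
  {"offset":[0,0,5.7],"rot":[0,0,0],"gripper":0.6},
  {"offset":[0,0,5.7],"rot":[0,0,0],"gripper":0.6},
  {"offset":[0,0,5.7],"rot":[0,0,0],"gripper":0.6},
  {"offset":[0,0,5.7],"rot":[0,0,0],"gripper":0.6},
  {"offset":[0,0,5.7],"rot":[0,0,0],"gripper":0.6},
], squeeze=35)

```text
time_s: 12.55
eef_pos: [497.5, -151.8, 200.1]
ee_rot: [-0.002, 0.707, 0.707, -0.002]
force: [-13.8, -1.6, 9.7]
grip_width: 0.102
grip_force: 34.4
```

```bash
cat > arc.py <<'E'
from h import *
import sys
s=sense();q=s['ee_rot'];R0=R.from_quat([q[1],q[2],q[3],q[0]]);p0=s['eef_pos']
print(p0,s['force'],s['grip_force'],s['grip_width'],s['time_s'])
f=lambda a:np.array([-112*np.cos(a)+37*np.sin(a),0,112*np.sin(a)+37*np.cos(a)])
# per lid angle: bar shift, tool leaning by half of the lid's angle
g0=p0+R0.apply([0,0,54])
for d in range(5,50,5):
    a=np.radians(d);T=R.from_rotvec([0,a/2,0])*R0
    p=g0+f(a)-f(0)-T.apply([0,0,54])
    print(d,np.round(R0.inv().apply(p-p0)/10,2),np.round((R0.inv()*T).as_rotvec(degrees=True),1))
E
python3 arc.py
```

```text
[ 497.5307474  -151.83442087  200.08371377] [-13.83821163  -1.58582126   9.72282726] 34.39564526081085 0.10164828393765235 12.55
5 [-0.    0.6  -0.96] [ 2.5 -0.  -0. ]
10 [-0.    1.27 -1.87] [ 5. -0. -0.]
15 [-0.    2.03 -2.73] [ 7.5 -0.  -0. ]
20 [-0.    2.86 -3.53] [10. -0. -0.]
25 [-0.    3.76 -4.27] [12.5 -0.  -0. ]
30 [-0.    4.72 -4.94] [15. -0. -0.]
35 [-0.    5.74 -5.52] [17.5 -0.  -0. ]
40 [-0.    6.82 -6.03] [20. -0. -0.]
45 [-0.    7.93 -6.45] [22.5 -0.  -0. ]
```

Emit:
step_arm([
  {"offset":[0,0.28,-0.48],"rot":[1.2,0,0],"gripper":0.6},
  {"offset":[0,0.55,-0.92],"rot":[2.5,0,0],"gripper":0.6},
  {"offset":[0,0.86,-1.38],"rot":[3.7,0,0],"gripper":0.6},
  {"offset":[0,1.2,-1.85],"rot":[5,0,0],"gripper":0.6},
  {"offset":[0,1.58,-2.28],"rot":[6.2,0,0],"gripper":0.6},
  {"offset":[0,1.98,-2.7],"rot":[7.5,0,0],"gripper":0.6},
  {"offset":[0,2.38,-3.12],"rot":[8.7,0,0],"gripper":0.6},
  {"offset":[0,2.8,-3.5],"rot":[10,0,0],"gripper":0.6},
  {"offset":[0,2.8,-3.5],"rot":[10,0,0],"gripper":0.6},
])

```text
time_s: 13.45
eef_pos: [526.2, -151.9, 235.3]
ee_rot: [-0.063, 0.704, 0.704, -0.063]
force: [-11.3, -0.4, 5.2]
grip_width: 0.101
grip_force: 34.4
```

```bash
cat > ang.py <<'E'
from h import *
s=sense();q=s['ee_rot'];Rq=R.from_quat([q[1],q[2],q[3],q[0]])
g=s['eef_pos']+Rq.apply([0,0,54]);r=g-[610.3,0,107]
print('grasp',g,'radius',np.hypot(r[0],r[2]),'lid deg',np.degrees(np.arctan2(r[2],-r[0])-np.arctan2(37,112)),s['force'],s['grip_width'],s['grip_force'])
f=lambda a:np.array([610.3-112*np.cos(a)+37*np.sin(a),-152,107+112*np.sin(a)+37*np.cos(a)])
for d in (24,28,32,36,40,43,45):
    a=np.radians(d);T=R.from_euler('y',d/2,degrees=True)*R.from_euler('z',90,degrees=True)*R.from_euler('x',180,degrees=True)
    p=f(a)-T.apply([0,0,54]);print(d,np.round(Rq.inv().apply(p-s['eef_pos'])/10,2),np.round((Rq.inv()*T).as_rotvec(degrees=True),1))
E
python3 ang.py
```

```text
grasp [ 516.57979245 -151.93414622  182.16331469] radius 120.13742622351259 lid deg 20.448163265174056 [-11.31780407  -0.41956493   5.23485158] 0.10060085373262695 34.43266600370407
24 [-0.01  0.72 -0.53] [ 1.7  0.  -0. ]
28 [-0.01  1.37 -1.2 ] [ 3.7  0.  -0. ]
32 [-0.01  2.07 -1.83] [ 5.7  0.  -0. ]
36 [-0.01  2.81 -2.42] [ 7.7  0.  -0. ]
40 [-0.01  3.58 -2.96] [ 9.7  0.  -0. ]
43 [-0.01  4.19 -3.34] [11.2  0.  -0. ]
45 [-0.01  4.61 -3.57] [12.2  0.  -0. ]
```

Emit:
step_arm([
  {"offset":[0,0.35,-0.3],"rot":[0.9,0,0],"gripper":0.6},
  {"offset":[0,0.7,-0.6],"rot":[1.7,0,0],"gripper":0.6},
  {"offset":[0,1.03,-0.92],"rot":[2.7,0,0],"gripper":0.6},
  {"offset":[0,1.36,-1.24],"rot":[3.7,0,0],"gripper":0.6},
  {"offset":[0,1.7,-1.55],"rot":[4.7,0,0],"gripper":0.6},
  {"offset":[0,2.06,-1.86],"rot":[5.7,0,0],"gripper":0.6},
  {"offset":[0,2.43,-2.16],"rot":[6.7,0,0],"gripper":0.6},
  {"offset":[0,2.8,-2.44],"rot":[7.7,0,0],"gripper":0.6},
  {"offset":[0,3.18,-2.72],"rot":[8.7,0,0],"gripper":0.6},
  {"offset":[0,3.57,-2.98],"rot":[9.7,0,0],"gripper":0.6},
  {"offset":[0,3.57,-2.98],"rot":[9.7,0,0],"gripper":0.6},
])

```text
time_s: 14.55
eef_pos: [566.1, -152.1, 260.8]
ee_rot: [-0.122, 0.697, 0.696, -0.123]
force: [-16.8, 0.2, 20.8]
grip_width: 0.097
grip_force: 35.2
```

```bash
python3 ang.py
```

```text
grasp [ 547.6434405  -152.13342153  210.05390555] radius 120.60659972428556 lid deg 40.41914476689409 [-16.77990834   0.21266211  20.75617977] 0.09732259219665207 35.249406695365906
24 [ 0.01 -2.25  3.12] [-8.   0.1 -0.1]
28 [ 0.01 -1.73  2.35] [-6.   0.1 -0.1]
32 [ 0.01 -1.15  1.61] [-4.   0.1 -0.1]
36 [ 0.01 -0.52  0.9 ] [-2.   0.1 -0.1]
40 [0.01 0.15 0.23] [ 0.   0.1 -0.1]
43 [ 0.01  0.69 -0.24] [ 1.5  0.1 -0.1]
45 [ 0.01  1.06 -0.54] [ 2.5  0.1 -0.1]
```

Emit:
step_arm([
  {"offset":[0,0.1,-0.2],"rot":[0.5,0,0],"gripper":0.6},
  {"offset":[0,0.3,-0.33],"rot":[1,0,0],"gripper":0.6},
  {"offset":[0,0.5,-0.45],"rot":[1.5,0,0],"gripper":0.6},
  {"offset":[0,0.7,-0.55],"rot":[2,0,0],"gripper":0.6},
  {"offset":[0,0.7,-0.55],"rot":[2,0,0],"gripper":0.6},
  {"offset":[0,0.7,-0.55],"rot":[2,0,0],"gripper":0.6},
  {"offset":[0,0.7,-0.55],"rot":[2,0,0],"gripper":0.6},
  {"offset":[0,0.7,-0.55],"rot":[2,0,0],"gripper":0.6},
])

```text
time_s: 15.35
eef_pos: [574.3, -152.1, 264.0]
ee_rot: [-0.134, 0.695, 0.693, -0.135]
force: [-13.3, 0.4, 20.5]
grip_width: 0.101
grip_force: 35.2
```

```bash
python3 ang.py | head -1
python3 - <<'E'
from h import *
c=grab('scene');P=cloud(c);Z=P[...,2]
cv2.imwrite('pics/s5.png',cv2.resize(c['color'][150:350,150:450],None,fx=2.6,fy=2.6)[:,:,::-1])
b=grab('top');P=cloud(b);h=cv2.cvtColor(b['color'],cv2.COLOR_RGB2HSV).astype(int)
# lid frame strip at its +y and -y sides, x vs z fit
for y0 in(-81,-224):
    m=(abs(P[...,1]-y0)<5)&(P[...,2]>118)&(P[...,2]<215)&(P[...,0]>490)&(P[...,0]<615)
    q=P[m]
    if len(q)>15: print(y0,len(q),np.degrees(np.arctan(np.polyfit(q[:,0],q[:,2],1)[0])))
E
```

```text
grasp [ 554.19930531 -152.16771207  213.90222316] radius 120.72851055905018 lid deg 44.028838917470175 [-13.27159793   0.41821363  20.49018784] 0.10149073717614368 35.191738307476044
-224 54 -35.553050172462086
```

View pics/s5.png

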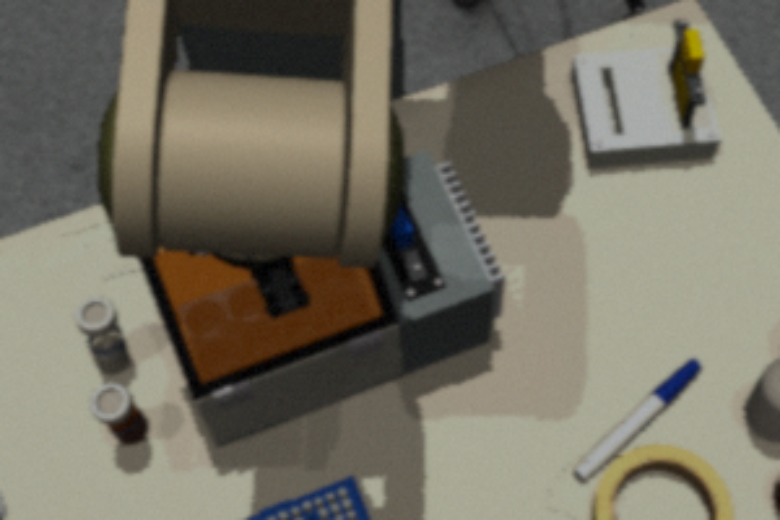

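The scene crop shows the lid raised over the chamber, the vials standing at (98,330) and (118,410), and the blue filter at (405,230). I'll check the angle once with the wrist depth.

Run:
```python
from h import *
c=grab('wrist');P=wcloud(c);X,Y,Z=P[...,0],P[...,1],P[...,2];V=c['color'].max(2)
for y0 in(-79,-82,-85):
    m=(abs(Y-y0)<1.5)&(Z>118)&(Z<230)&(X>500)&(X<612)&(V<70)
    q=P[m];
    if len(q)<20: print(y0,len(q)); continue
    k=np.polyfit(q[:,0],q[:,2],1);r=abs(np.polyval(k,q[:,0])-q[:,2]);q=q[r<6];k=np.polyfit(q[:,0],q[:,2],1)
    print(y0,len(q),np.degrees(np.arctan(k[0])),q[:,0].min(),q[:,0].max(),q[:,2].min(),q[:,2].max(),np.polyval(k,610.3))
print(sense()['dq'].round(4),sense()['force'])
```

```text
-79 1460 -43.08907750841704 512.8584460764972 603.7601645455155 118.03698686286663 200.66629400968426 110.87714718176983
-82 1458 -43.08593661917823 513.4186069472762 603.2887590231096 118.11269251760336 200.28139409846597 110.86743435693575
-85 590 -43.129987004664535 512.5505496146127 602.8217459430361 118.30201916882518 200.15324678571488 110.44735388683875
[-0.0002  0.0014  0.      0.0004  0.0018  0.0004] [-14.68965417  -0.48677753  20.86116722]
```

The two measurements agree at 43–44° and the arm is still, so I hand it in.

```bash
python3 -c "
from rig import *
print(finish_job())"
```

```text
the job is handed in; nothing more can be done
None
```

The blue filter is fully home in the lamp housing slot and released. The amber lid is held still by the gripper at about 43–44°. The yellow filter and both vials were left standing where they were, and the job was handed in after about 15 s of robot time; no verdict came back.

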